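Pump the hand grease pump until its indicator pin pops out

TASK

Charge the lubrication line with the blue hand grease pump: using only the fingertips, press its black mushroom plunger well down and let it spring all the way back up, again and again, until the orange indicator pin beside it pops fully out and shows its green band. Work the plunger only: do not touch or pull the pin. Leave the parts and tools lying around where they are, and finish with the hand off the plunger and the plunger fully up.

Things in the scene. Friction and masses are not known exactly. Their poses are not given: they have to be found in the camera images.
- grease_pump: blue block pump bolted down on a 154 x 90 mm foot plate; block 122 x 58 mm, top 86 mm above the bench. Origin: centre of the underside; x runs from the pin end to the plunger end, z up; plunger axis at x = +24 mm, pin axis at x = -42 mm, y = 0. (An upright 61 mm machine column stands at the left of the bench: an arm starting there draws back to 0.36 m from its base before it swings to the pump.)
- plunger_top (a point): centre of the top of the plunger's black mushroom head (46 mm wide, 21 mm tall, nearly flat top), 164 mm above the bench when up; moves with the plunger
- plunger (a joint): plunger travel in m: 0 = up at rest, 0.020 = pressed fully home, straight down. A spring returns it: about 3 N to start, about 11 N at the bottom (up to 13 N when pressed quickly), then a hard stop.
- pin (a joint): how far the indicator pin stands out, in m: starts between 0 and 0.013, fully out at its stop = 0.036. A ratchet lifts it as the plunger goes down and it stays where it is while the plunger returns: 6 mm for each full stroke (the first may give 3 to 7 mm), less for short ones, nothing for strokes under about 8 mm. Once past 28 mm it pops the rest of the way by itself. 3 to 6 full strokes are needed; further strokes do no harm.
- pin_top (a point): centre of the top of the indicator pin's orange cap (16 mm wide, on a 10 mm orange rod whose foot carries a green band); 105 mm above the bench at pin = 0 and 141 mm fully out. The head of the plunger, fully pressed, tops out at 144 mm, its rim 43 mm from the pin's axis.
- indicator_pin: the orange indicator pin, rod and cap; not to be touched. Its origin lies on the pin's axis 105 mm below the top of the cap.
- pin_collar (a point): centre of the top of the brass collar that the pin comes out of, 96 mm above the bench
- bush_long: loose bystander: steel long bush, 26 mm across, 45 mm tall, standing left of the pump; origin under its centre
- ring_steel: loose bystander: steel ring, 36 mm across, 12 mm tall, in front of the pump; origin under its centre
- bush_brass: loose bystander: brass bush, 18 mm across, 22 mm tall, in front of the pump; origin under its centre
- oil_bottle: loose bystander: oil bottle with a red nozzle, 41 mm across, 128 mm tall, behind the pump; origin under its centre
- plug_gauge: loose bystander: plug gauge with a black grip, 122 mm long, 15 mm tall, lying left of the pump; origin under its centre
- hex_key: loose bystander: black hexagon key, 90 mm long, lying left of the pump; origin under its centre

How it is judged:
By the outcome, as a careful person would: the job done as asked, in the order asked, and still so for the second after the job is handed in, with the robot touching nothing.
It also fails if it takes over 51 s, if anything falls off the work surface, if the arm or the gripper's body presses on something with over 40 N, if the wrist force passes 120 N, or if a joint passes its speed limit or range.

ROBOT

A 6-joint arm with a two-finger parallel gripper is mounted at the origin on a cart in front of the work surface, level with it; the furniture and walls round the work are solid. World frame = base frame: x ahead of the robot, y to its left, z up, the work surface at z = 0. Lengths are in m, angles in rad, forces in N, time in s.
With the tool pointing down it reaches from about 0.275 to 0.85 m from the base axis. Payload 5.2 kg.
Tool frame: the origin (TCP) lies midway between the tips of the shut fingers; the grasp point (between the pads) lies 19 mm behind it (bot.hold_point_z is the distance from the TCP to the grasp point, in m); z points along the fingers, y is the direction in which the jaws open and shut (so a half turn about z gives the same grasp; the last joint's range is limited). The gripper opens to 85 mm and grips with 20 to 120 N. Pads are 22 mm wide; open, the fingers measure 114 mm over their backs; the gripper's body (76 mm by 85 mm) begins 54 mm behind the grasp point. The pads swing forward as they close: fully open they stand 13 mm farther back than shut.
Start: joints at [0.943, 0.259, 1.535, -0, 1.348, -0.203], TCP at [0.227, 0.501, 0.231] pointing down, gripper open.
Joint ranges: [-3.14, 3.14], [-0.91, 2.08], [0.19, 2.58], [-1.22, 4.36], [0.22, 2.71], [-3.12, 3.12]. Speed limits (rad/s): [2.57, 2.57, 3.14, 3.14, 3.14, 3.14].

INTERFACE

Orientations are given as a rotation vector (axis times angle).
In Python, from cell import bot gives the robot as it stands.
- The arm moves only by the shell command python3 -m creep 'ROWS' [FORCE]. ROWS is JSON, a list of rows, each a list of 3 entries, a list of its own where there are three numbers: the turn, a rotation vector about the world's x, y, z in rad, then the shift along the world's x, y, z in m, then the finger opening in m, from 0 to 0.0854. In form: [[[wx, wy, wz], [dx, dy, dz], grip], ...]. A call has exactly 8 rows; each row shifts and turns the commanded pose from where the row before left it; what a row does not reach is not made up. A row lasts 1/12 s, in which the tool goes at most 41.7 mm and 7.16 degrees, less where a joint would pass 70% of its speed; a pose out of reach is approached as far as the arm can. A call is refused whole if a number of a shift passes 0.0417 or a number of a turn 0.125, either way. A call with a gripper value outside its range is refused whole. The fingers move at their own pace and stop on an object; FORCE is the grip in N (left out, the last holds). Time passes only in rows, so rows that do not move let the fingers close, or fill a call up. It gives the time, the measured TCP pose, the force and the opening at its end, in the units of the state.
- bot.observe(): the state, without advancing time (a new reading comes with each control period).
- bot.snapshot(name): name is "scene" or "top" or "wrist"; returns a dict with "pixels" (384x512x3 uint8, red, green, blue), "fx", "fy", "cx", "cy" (pixels), "cam_to_world" (4x4, takes a point from camera to world coordinates). Camera axes: x right, y up, looking along -z (the intrinsics and any distortion apply to the point x, -y, -z); pixel columns grow to the right and rows downward; lengths in m; the calibration is good to about 2 mm. A picture is of the moment at which its call begins. There is no depth.
- bot.job_done(): hands the job in, once; it reports no verdict.
The state is a dict: "clock": time; "joint_positions": joint angles; "dq": joint speeds; "effort": joint torques, N m; "ee_pos": TCP position; "eef_rot": TCP orientation; "wrist_force": force on the tool from outside, world axes, zero at the start; "wrist_torque": the same for the moment, N m; "grip_width": finger opening in m.
Only numpy, scipy, OpenCV 4.12 (cv2) and the standard library are available. Lean on these libraries where they do the work, as an engineer would, in place of code of your own. Each camera call takes 0.05 s, during which the arm holds its last target.

## Working session

There is one attempt and no reset: what is moved stays moved. The work goes in short steps, Python scripts to look and compute and a shell command to move; the robot and the scene stay as the last step left them, time stands still between calls to the robot, and variables do not carry over. Pictures are saved under pics/ and viewed, and the job is handed in when it is done.

```bash
mkdir -p pics; ls; python3 - <<'E'
from cell import bot
import cv2
print(bot.observe())
for n in ["scene","top","wrist"]:
    s=bot.snapshot(n); cv2.imwrite(f"pics/{n}0.png",cv2.cvtColor(s["pixels"],cv2.COLOR_RGB2BGR))
    print(n,s["fx"],s["cx"],s["cy"],[k for k in s]); print(s["cam_to_world"])
E
```

```text
pics
{'clock': 0.0, 'joint_positions': array([ 9.43164876e-01,  2.59332071e-01,  1.53610546e+00, -1.38387948e-05,
        1.34797043e+00, -2.02824273e-01]), 'dq': array([-0.00096175,  0.00053606, -0.0005014 , -0.00027659, -0.00011272,
       -0.00137919]), 'effort': array([-7.00888031e-04, -4.46026790e+01, -2.90582120e+01, -3.74932406e-04,
        1.17185511e-02, -5.15838465e-06]), 'ee_pos': array([0.22635793, 0.50068011, 0.23047158]), 'eef_rot': array([-6.62122682e-01, -3.07028795e+00,  2.61712196e-03]), 'wrist_force': array([ 1.26305874,  0.21516151, -0.21554656]), 'wrist_torque': array([ 0.0023366 , -0.00677707,  0.04162093]), 'grip_width': 0.08536756684192653}
scene 448.8162786226732 253.3148601860201 189.23362523382409 ['pixels', 'fx', 'fy', 'cx', 'cy', 'cam_to_world']
[[ 0.89929211  0.31566599 -0.30270229  0.22515408]
 [-0.43688899  0.68012091 -0.58869649 -0.73368254]
 [ 0.02004269  0.66165741  0.74953837  0.89821645]
 [ 0.          0.          0.          1.        ]]
top 496.35430478102467 260.4174080632376 197.34407289170179 ['pixels', 'fx', 'fy', 'cx', 'cy', 'cam_to_world']
[[-1.45050329e-01  9.68239564e-01 -2.03648099e-01  3.11456331e-01]
 [-9.89423521e-01 -1.42199141e-01  2.86443746e-02 -9.04914363e-02]
 [-1.22396796e-03  2.05649095e-01  9.78625031e-01  1.28181684e+00]
 [ 0.00000000e+00  0.00000000e+00  0.00000000e+00  1.00000000e+00]]
wrist 272.3351295420192 254.23376211574842 195.20731921596143 ['pixels', 'fx', 'fy', 'cx', 'cy', 'cam_to_world']
[[ 0.41207301 -0.86811401 -0.27671991  0.15546443]
 [ 0.91114967  0.39212433  0.12666803  0.53389394]
 [-0.00145369 -0.30432973  0.95256564  0.37344814]
 [ 0.          0.          0.          1.        ]]
```

View pics/scene0.png

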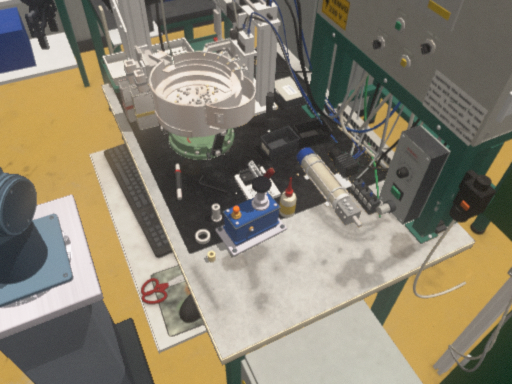

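View pics/top0.png

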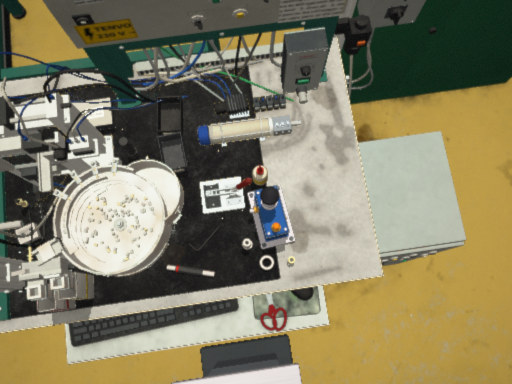

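The pump shows at about (270,215) in top and (250,215) in scene, with the black head at its far end and the orange cap at its near end. I'll zoom in.

```bash
cat > h.py <<'E'
import numpy as np,cv2
from cell import bot
def ray(s,u,v):
    M=np.array(s["cam_to_world"]); d=np.array([(u-s["cx"])/s["fx"],-(v-s["cy"])/s["fy"],-1.0])
    return M[:3,3],M[:3,:3]@d
def plane(s,u,v,z):
    o,d=ray(s,u,v); return o+d*(z-o[2])/d[2]
def proj(s,p):
    M=np.array(s["cam_to_world"]); q=M[:3,:3].T@(np.array(p)-M[:3,3])
    return s["cx"]+s["fx"]*q[0]/-q[2], s["cy"]-s["fy"]*q[1]/-q[2]
def tri(s1,p1,s2,p2):
    o1,d1=ray(s1,*p1);o2,d2=ray(s2,*p2)
    t=np.linalg.lstsq(np.c_[d1,-d2],o2-o1,rcond=None)[0]
    a=o1+d1*t[0];b=o2+d2*t[1]; return (a+b)/2,np.linalg.norm(a-b)
def crop(s,name,u0,v0,u1,v1,k):
    im=cv2.cvtColor(s["pixels"],cv2.COLOR_RGB2BGR)[v0:v1,u0:u1]
    cv2.imwrite(name,cv2.resize(im,None,fx=k,fy=k,interpolation=cv2.INTER_NEAREST))
E
python3 - <<'E'
from h import *
s=bot.snapshot("scene");t=bot.snapshot("top")
crop(s,"pics/s1.png",190,150,320,260,5);crop(t,"pics/t1.png",220,150,320,280,4)
for n,x in (("scene",s),("top",t)):
    h=cv2.cvtColor(x["pixels"],cv2.COLOR_RGB2HSV)
    for c,lo,hi in (("orange",(4,150,120),(20,255,255)),("blue",(100,150,60),(125,255,255)),("red",(0,150,80),(3,255,255))):
        m=cv2.inRange(h,lo,hi); k,_,st,ce=cv2.connectedComponentsWithStats(m)
        for i in range(1,k):
            if st[i,4]>15 and 180<ce[i,0]<340 and 140<ce[i,1]<290: print(n,c,st[i],ce[i].round(1))
E
```

```text
scene orange [233 206   7  11  53] [236.1 210.5]
scene blue [300 148  12   8  48] [305.6 150.8]
scene blue [239 210  22  14 105] [247.6 215.9]
scene red [286 185   7  10  32] [289.2 190.6]
top orange [254 207   4   5  16] [255.7 209.1]
top orange [272 223   8   8  51] [275.6 226.5]
top blue [256 195  31  41 492] [271.9 216.8]
top red [257 167   6   7  32] [259.6 170.4]
top red [237 178  14  10  44] [244.3 182.2]
```

View pics/s1.png

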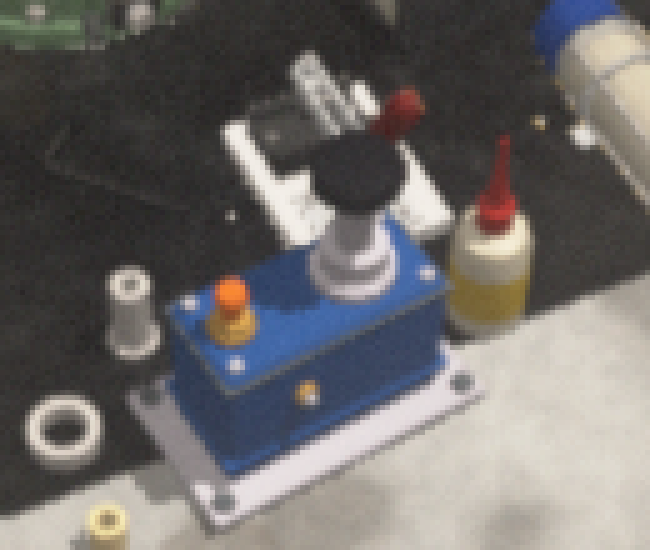

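View pics/t1.png

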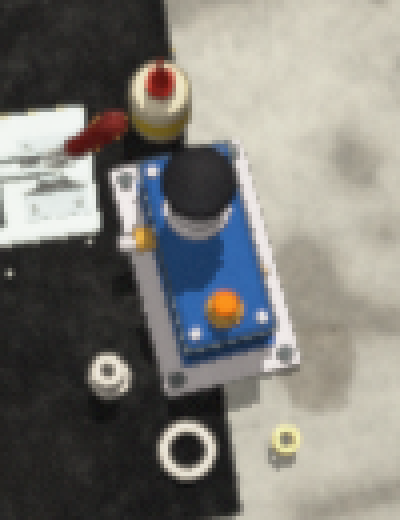

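View pics/wrist0.png

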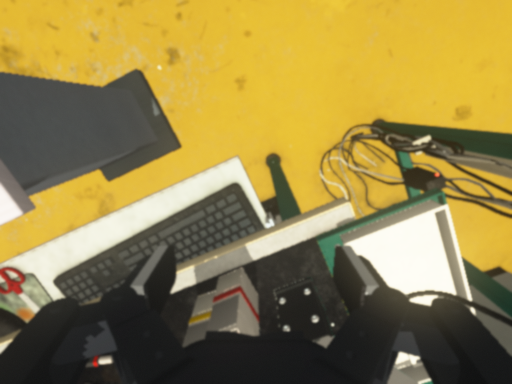

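```bash
python3 - <<'E'
from h import *
s=bot.snapshot("scene");t=bot.snapshot("top")
def blob(x,lo,hi,box):
    u0,v0,u1,v1=box
    g=cv2.GaussianBlur(x["pixels"],(3,3),0)
    m=np.zeros(g.shape[:2],np.uint8); m[v0:v1,u0:u1]=cv2.inRange(g,lo,hi)[v0:v1,u0:u1]
    m=cv2.morphologyEx(m,cv2.MORPH_OPEN,np.ones((3,3)))
    c=max(cv2.findContours(m,cv2.RETR_EXTERNAL,cv2.CHAIN_APPROX_NONE)[0],key=cv2.contourArea)
    return cv2.minEnclosingCircle(c),cv2.fitEllipse(c),cv2.contourArea(c)
hs=blob(s,(0,0,0),(48,48,48),(250,173,274,194)); ht=blob(t,(0,0,0),(55,55,60),(258,184,282,208))
print(hs,ht)
p1=(262,184.2);p2=(269.9,196)
print("head tri",tri(s,p1,t,p2)); 
for z in(.154,.164): print(plane(s,*p1,z),plane(t,*p2,z))
print("cap tri",tri(s,(236.3,209.5),t,(275.6,226.5)))
for z in(.105,.11,.115): print(z,plane(s,236.3,209.5,z),plane(t,275.6,226.5,z))
# plate corners from top (screws)
for n,(u,v) in dict(far_l=(124,180),near_l=(177,380),near_r=(285,354)).items(): print(n,plane(t,220+u/4,150+v/4,.01))
print("bottle",tri(s,(190+503/5,150+140/5),t,(220+160/4,150+68/4)))
E
```

```text
Traceback (most recent call last):
ValueError: max() iterable argument is empty
```

```bash
python3 - <<'E'
from h import *
s=bot.snapshot("scene");t=bot.snapshot("top")
for x,(u,v) in((s,(262,184)),(t,(270,196))):
    print(x["pixels"][v,u-14:u+15].max(1)); print(x["pixels"][v-14:v+18,u].max(1))
p1=(262,184.2);p2=(269.9,196)
print("head tri",tri(s,p1,t,p2)); 
for z in(.154,.164): print(plane(s,*p1,z),plane(t,*p2,z))
print("cap tri",tri(s,(236.3,209.5),t,(275.6,226.5)))
for z in(.105,.11,.115): print(z,plane(s,236.3,209.5,z),plane(t,275.6,226.5,z))
for n,(u,v) in dict(far_l=(124,180),near_l=(177,380),near_r=(285,354)).items(): print(n,plane(t,220+u/4,150+v/4,.01))
print("bottle",tri(s,(190+503/5,150+140/5),t,(220+160/4,150+68/4)))
E
```

```text
[103 122 163 168  73  51  57  58  56  54  53  50  54  54  54  53  53  53
  57  57  55  52  63 142 238 235 193  91  53]
[235 210 156 104 108 119  67  51  49  54  55  52  55  56  54  56  52  55
  53  55  48  49  61  85 101 104 104 104 112 122 176 225]
[132 158 173 162  82  41  39  41  41  44  45  49  50  49  48  47  48  45
  45  42  43  38  42  90 179 235 235 204 206]
[211 215 213 194  97  48  50  55  53  54  53  51  53  51  48  49  47  51
  47  47  45  38  48  92 120 113 131 117 103 101 101 100]
head tri (array([ 0.54701415, -0.14602623,  0.15693158]), np.float64(0.0030740127323907523))
[ 0.54988409 -0.14384177  0.154     ] [ 0.54610661 -0.14576066  0.154     ]
[ 0.54552071 -0.15176743  0.164     ] [ 0.54402604 -0.1452706   0.164     ]
cap tri (array([ 0.48167391, -0.15077854,  0.10691606]), np.float64(0.0028908982370801388))
0.105 [ 0.48376147 -0.14953049  0.105     ] [ 0.48052578 -0.15054285  0.105     ]
0.11 [ 0.48213135 -0.15321266  0.11      ] [ 0.47980745 -0.1502877   0.11      ]
0.115 [ 0.48050123 -0.15689483  0.115     ] [ 0.47908911 -0.15003256  0.115     ]
far_l [ 0.58591449 -0.10420757  0.01      ]
near_l [ 0.45102987 -0.11932113  0.01      ]
near_r [ 0.45751514 -0.19051842  0.01      ]
bottle (array([ 0.62763768, -0.13478142,  0.12931528]), np.float64(0.004970436266463612))
```

Head is at about (0.547,-0.146) and pin at about (0.481,-0.150). They are 66 mm apart as specified, and the pin triangulates to roughly 2 mm out. First I draw back radially to 0.36 m, shutting the fingers.

```bash
python3 -m creep '[[[0,0,0],[-0.004,-0.010,0.002],0],[[0,0,0],[-0.010,-0.022,0.002],0],[[0,0,0],[-0.011,-0.025,0.002],0],[[0,0,0],[-0.012,-0.026,0.002],0],[[0,0,0],[-0.012,-0.026,0.002],0],[[0,0,0],[-0.012,-0.026,0],0],[[0,0,0],[-0.010,-0.022,0],0],[[0,0,0],[-0.006,-0.013,0],0]]' 40
```

```text
clock: 1.12
ee_pos: [0.1478, 0.3283, 0.2412]
eef_rot: [-0.662, -3.071, 0.001]
wrist_force: [-0.1, -0.2, -0.4]
grip_width: -0.0001
```

```bash
python3 -m creep '[[[0,0,0],[0.028,-0.014,0],0],[[0,0,0],[0.027,-0.017,0],0],[[0,0,0],[0.025,-0.019,0],0],[[0,0,0],[0.024,-0.021,0],0],[[0,0,0],[0.022,-0.023,0],0],[[0,0,0],[0.020,-0.025,0],0],[[0,0,0],[0.017,-0.027,0],0],[[0,0,0],[0.015,-0.028,0],0]]'
```

```text
clock: 1.78
ee_pos: [0.3279, 0.1556, 0.2415]
eef_rot: [0.662, 3.07, 0.0]
wrist_force: [0.6, 0.3, 0.3]
grip_width: -0.0001
```

```bash
python3 -m creep '[[[0,0,0],[0.012,-0.029,0],0],[[0,0,0],[0.010,-0.030,0],0],[[0,0,0],[0.007,-0.031,0],0],[[0,0,0],[0.004,-0.032,0],0],[[0,0,0],[0.002,-0.032,0],0],[[0,0,0],[0,-0.032,0],0],[[0,0,0],[0,-0.032,0],0],[[0,0,0],[0,-0.025,0],0]]'
```

```text
clock: 2.45
ee_pos: [0.3618, -0.0878, 0.2415]
eef_rot: [0.664, 3.07, -0.001]
wrist_force: [-0.1, 0.8, 0.4]
grip_width: -0.0002
```

```bash
python3 -m creep '[[[0,0,0],[0.015,-0.005,0],0],[[0,0,0],[0.027,-0.008,0],0],[[0,0,0],[0.030,-0.009,-0.002],0],[[0,0,0],[0.030,-0.009,-0.006],0],[[0,0,0],[0.030,-0.009,-0.006],0],[[0,0,0],[0.027,-0.009,-0.006],0],[[0,0,0],[0.018,-0.006,-0.006],0],[[0,0,0],[0.009,-0.003,-0.004],0]]' && python3 - <<'E'
from h import *
for n,b in (("scene",(190,110,320,240)),("top",(220,150,320,260)),("wrist",(0,0,512,384))):
    s=bot.snapshot(n); crop(s,f"pics/{n}2.png",*b,1 if n=="wrist" else 4)
o=bot.observe();print(o["ee_pos"],o["wrist_force"])
E
```

```text
clock: 3.12
ee_pos: [0.5499, -0.1445, 0.2104]
eef_rot: [-0.662, -3.071, -0.0]
wrist_force: [-0.1, -0.1, -1.3]
grip_width: 0.0001
[ 0.54766489 -0.14351215  0.2107999 ] [-0.02156377 -0.33086294 -0.20502491]
```

View pics/scene2.png

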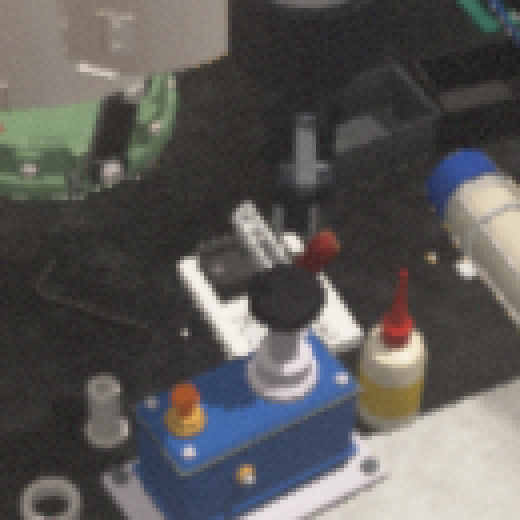

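View pics/wrist2.png

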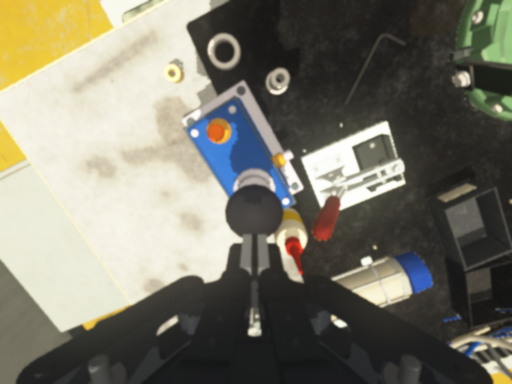

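View pics/top2.png

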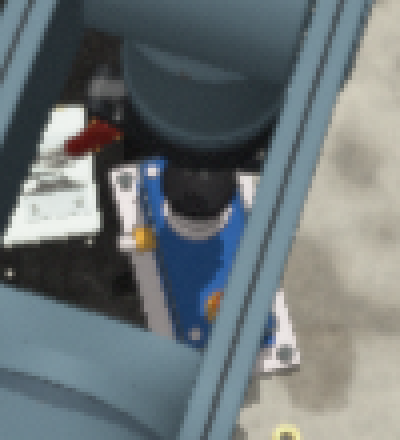

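```bash
python3 - <<'E'
from h import *
s=bot.snapshot("scene");t=bot.snapshot("top");w=bot.snapshot("wrist")
p=bot.observe()["ee_pos"]
print("tcp",p,"in scene",proj(s,p),"wrist",proj(w,p),"top",proj(t,p))
print("head est in wrist (.547,-.146,.164)",proj(w,(.547,-.146,.164)),"scene",proj(s,(.547,-.146,.164)),"top",proj(t,(.547,-.146,.164)))
g=w["pixels"].max(2); m=(g<75).astype(np.uint8)
crop(w,"pics/w3.png",190,100,320,260,4)
h=cv2.cvtColor(w["pixels"],cv2.COLOR_RGB2HSV)
k,_,st,ce=cv2.connectedComponentsWithStats(cv2.inRange(h,(4,160,120),(16,255,255)))
for i in range(1,k):
    if st[i,4]>60: print("orange",st[i],ce[i],plane(w,*ce[i],.107))
E
```

```text
tcp [ 0.54758708 -0.14341527  0.21203144] in scene (np.float64(261.8883858520949), np.float64(166.21073463395823)) wrist (np.float64(252.90276831762287), np.float64(248.56990052693413)) top (np.float64(269.2092993954815), np.float64(190.03065118166674))
head est in wrist (.547,-.146,.164) (np.float64(249.7544385999075), np.float64(217.9778510411214)) scene (np.float64(261.42920703239446), np.float64(182.23691959479888)) top (np.float64(270.02082024860164), np.float64(194.7058001916448))
orange [208 124  17  19 249] [216.02811245 132.3373494 ] [ 0.48106956 -0.14975342  0.107     ]
orange [315 222  19  19 104] [324.26923077 232.23076923] [ 0.61266684 -0.09526612  0.107     ]
```

View pics/w3.png

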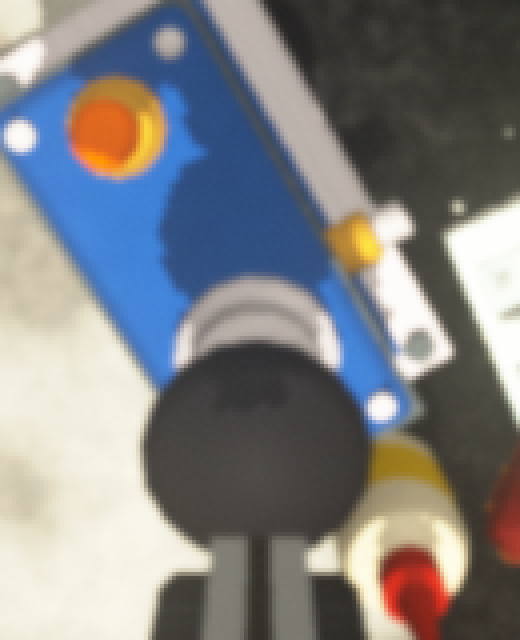

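```bash
python3 - <<'E'
from h import *
w=bot.snapshot("wrist")
for z in(.15,.154,.158,.164): print(z,plane(w,254.3,212.5,z))
E
```

```text
0.15 [ 0.54964016 -0.14341022  0.15      ]
0.154 [ 0.54821273 -0.14276638  0.154     ]
0.158 [ 0.54678531 -0.14212254  0.158     ]
0.164 [ 0.54464416 -0.14115678  0.164     ]
```

```bash
python3 -m creep '[[[0,0,0],[0,-0.001,-0.005],0],[[0,0,0],[0,0,-0.012],0],[[0,0,0],[0,0,-0.012],0],[[0,0,0],[0,0,-0.008],0],[[0,0,0],[0,0,-0.004],0],[[0,0,0],[0,0,-0.003],0],[[0,0,0],[0,0,-0.003],0],[[0,0,0],[0,0,0],0]]'; python3 -c "
from cell import bot
o=bot.observe();print(o['ee_pos'],o['wrist_force'])"
```

```text
clock: 4.13
ee_pos: [0.5488, -0.145, 0.1644]
eef_rot: [0.662, 3.071, -0.0]
wrist_force: [-0.2, 0.1, 0.4]
grip_width: -0.0002
[ 0.54880578 -0.14495326  0.16435333] [-0.20468029  0.06376312  0.44454328]
```

Just at the head top with no force yet. Now the first press: down about 20 mm, hold, and read.

```bash
python3 -m creep '[[[0,0,0],[0,0,-0.003],0],[[0,0,0],[0,0,-0.004],0],[[0,0,0],[0,0,-0.004],0],[[0,0,0],[0,0,-0.004],0],[[0,0,0],[0,0,-0.003],0],[[0,0,0],[0,0,-0.002],0],[[0,0,0],[0,0,0],0],[[0,0,0],[0,0,0],0]]'
```

```text
clock: 4.8
ee_pos: [0.5491, -0.1451, 0.1463]
eef_rot: [0.662, 3.069, -0.001]
wrist_force: [-3.6, 1.8, 11.6]
grip_width: -0.0
```

```bash
python3 -m creep '[[[0,0,0],[0,0,-0.001],0],[[0,0,0],[0,0,-0.001],0],[[0,0,0],[0,0,-0.001],0],[[0,0,0],[0,0,0],0],[[0,0,0],[0,0,0],0],[[0,0,0],[0,0,0],0],[[0,0,0],[0,0,0],0],[[0,0,0],[0,0,0],0]]'; python3 - <<'E'
from h import *
for n,b in (("scene",(190,110,320,240)),("wrist",(190,100,320,260))):
    s=bot.snapshot(n); crop(s,f"pics/{n}4.png",*b,4)
o=bot.observe();print(o["ee_pos"],o["wrist_force"])
E
```

```text
clock: 5.47
ee_pos: [0.5491, -0.1451, 0.144]
eef_rot: [0.661, 3.069, -0.001]
wrist_force: [-5.5, 1.7, 15.2]
grip_width: -0.0004
[ 0.5491467  -0.1450903   0.14400141] [-5.21585881  0.74664758 15.32135895]
```

View pics/scene4.png

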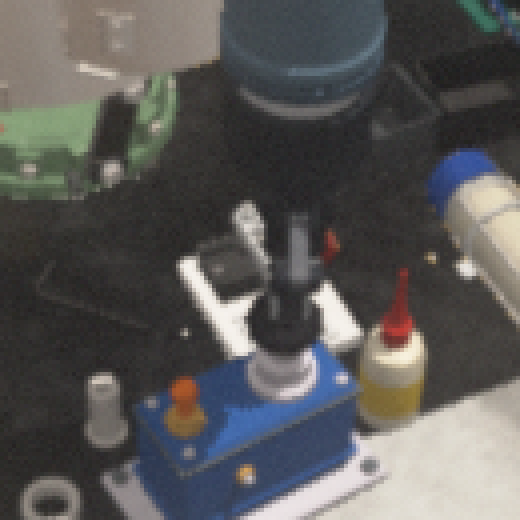

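View pics/wrist4.png

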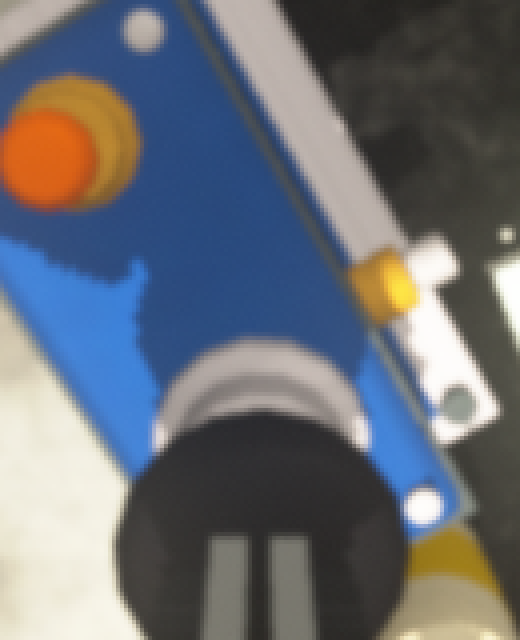

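The pin rose clearly, with about 15 N at TCP z 0.144, which is the stop. Releasing until the fingers are clear of the head.

```bash
python3 -m creep '[[[0,0,0],[0,0,0.003],0],[[0,0,0],[0,0,0.005],0],[[0,0,0],[0,0,0.006],0],[[0,0,0],[0,0,0.006],0],[[0,0,0],[0,0,0.005],0],[[0,0,0],[0,0,0.004],0],[[0,0,0],[0,0,0],0],[[0,0,0],[0,0,0],0]]'
python3 - <<'E'
from h import *
s=bot.snapshot("wrist"); crop(s,"pics/wrist5.png",190,100,320,260,4)
s=bot.snapshot("scene"); crop(s,"pics/scene5.png",190,110,320,240,4)
o=bot.observe();print(o["ee_pos"],o["wrist_force"])
E
```

```text
clock: 6.23
ee_pos: [0.5487, -0.1449, 0.1701]
eef_rot: [-0.662, -3.071, 0.0]
wrist_force: [-0.3, 0.8, 0.1]
grip_width: -0.0004
[ 0.5483616  -0.1447374   0.16968965] [ 0.16541786 -0.07207728  0.51972746]
```

View pics/scene5.png

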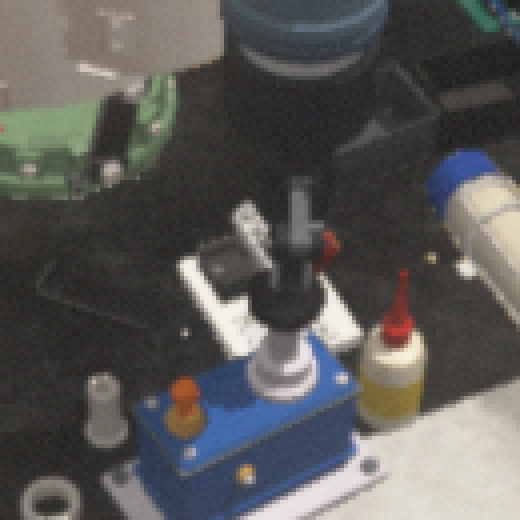

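The plunger is back up, the force is zero and the pin stayed out (cap now at crop (185,390)). Second stroke.

```bash
python3 -m creep '[[[0,0,0],[0,0,-0.005],0],[[0,0,0],[0,0,-0.006],0],[[0,0,0],[0,0,-0.006],0],[[0,0,0],[0,0,-0.006],0],[[0,0,0],[0,0,-0.004],0],[[0,0,0],[0,0,-0.002],0],[[0,0,0],[0,0,0],0],[[0,0,0],[0,0,0],0]]'
python3 -m creep '[[[0,0,0],[0,0,0.003],0],[[0,0,0],[0,0,0.006],0],[[0,0,0],[0,0,0.007],0],[[0,0,0],[0,0,0.006],0],[[0,0,0],[0,0,0.005],0],[[0,0,0],[0,0,0.002],0],[[0,0,0],[0,0,0],0],[[0,0,0],[0,0,0],0]]'
```

```text
clock: 7.0
ee_pos: [0.5491, -0.1451, 0.144]
eef_rot: [0.661, 3.069, -0.001]
wrist_force: [-6.5, 2.9, 20.6]
grip_width: 0.0
clock: 7.67
ee_pos: [0.5483, -0.1447, 0.1696]
eef_rot: [-0.662, -3.07, -0.0]
wrist_force: [0.1, -0.2, 0.3]
grip_width: 0.0001
```

```bash
python3 -m creep '[[[0,0,0],[0,0,-0.005],0],[[0,0,0],[0,0,-0.006],0],[[0,0,0],[0,0,-0.006],0],[[0,0,0],[0,0,-0.006],0],[[0,0,0],[0,0,-0.004],0],[[0,0,0],[0,0,-0.002],0],[[0,0,0],[0,0,0],0],[[0,0,0],[0,0,0],0]]'
python3 -m creep '[[[0,0,0],[0,0,0.003],0],[[0,0,0],[0,0,0.006],0],[[0,0,0],[0,0,0.007],0],[[0,0,0],[0,0,0.006],0],[[0,0,0],[0,0,0.005],0],[[0,0,0],[0,0,0.002],0],[[0,0,0],[0,0,0],0],[[0,0,0],[0,0,0],0]]'
python3 - <<'E'
from h import *
s=bot.snapshot("wrist"); crop(s,"pics/wrist6.png",170,60,320,200,4)
s=bot.snapshot("scene"); crop(s,"pics/scene6.png",190,110,320,240,4)
E
```

```text
clock: 8.33
ee_pos: [0.549, -0.145, 0.1439]
eef_rot: [0.661, 3.069, -0.001]
wrist_force: [-6.1, 1.9, 22.2]
grip_width: -0.0
clock: 9.0
ee_pos: [0.5483, -0.1447, 0.1695]
eef_rot: [-0.662, -3.07, -0.0]
wrist_force: [0.8, 0.3, 0.2]
grip_width: 0.0001
```

View pics/scene6.png

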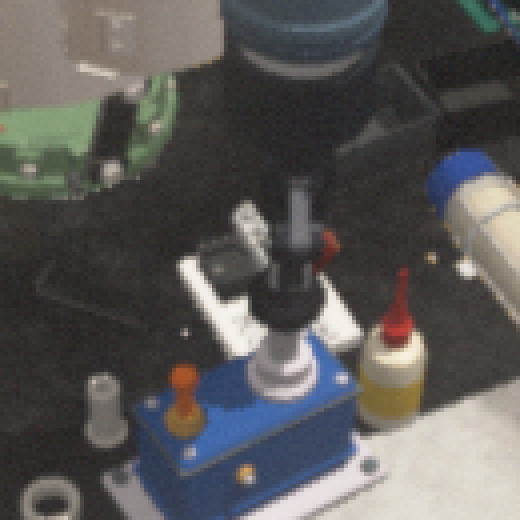

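After three strokes the cap is at crop (184,378) with no green yet. Two more strokes.

```bash
python3 -m creep '[[[0,0,0],[0,0,-0.005],0],[[0,0,0],[0,0,-0.006],0],[[0,0,0],[0,0,-0.006],0],[[0,0,0],[0,0,-0.006],0],[[0,0,0],[0,0,-0.004],0],[[0,0,0],[0,0,-0.002],0],[[0,0,0],[0,0,0],0],[[0,0,0],[0,0,0],0]]'
python3 -m creep '[[[0,0,0],[0,0,0.003],0],[[0,0,0],[0,0,0.006],0],[[0,0,0],[0,0,0.007],0],[[0,0,0],[0,0,0.006],0],[[0,0,0],[0,0,0.005],0],[[0,0,0],[0,0,0.002],0],[[0,0,0],[0,0,0],0],[[0,0,0],[0,0,0],0]]'
```

```text
clock: 9.77
ee_pos: [0.5491, -0.1451, 0.1439]
eef_rot: [0.661, 3.069, -0.001]
wrist_force: [-5.4, 2.6, 20.7]
grip_width: -0.0001
clock: 10.43
ee_pos: [0.5483, -0.1447, 0.1696]
eef_rot: [-0.662, -3.07, -0.0]
wrist_force: [0.3, -0.3, -0.2]
grip_width: -0.0003
```

```bash
python3 -m creep '[[[0,0,0],[0,0,-0.005],0],[[0,0,0],[0,0,-0.006],0],[[0,0,0],[0,0,-0.006],0],[[0,0,0],[0,0,-0.006],0],[[0,0,0],[0,0,-0.004],0],[[0,0,0],[0,0,-0.002],0],[[0,0,0],[0,0,0],0],[[0,0,0],[0,0,0],0]]'
python3 -m creep '[[[0,0,0],[0,0,0.003],0],[[0,0,0],[0,0,0.006],0],[[0,0,0],[0,0,0.007],0],[[0,0,0],[0,0,0.006],0],[[0,0,0],[0,0,0.005],0],[[0,0,0],[0,0,0.002],0],[[0,0,0],[0,0,0],0],[[0,0,0],[0,0,0],0]]'
python3 - <<'E'
from h import *
s=bot.snapshot("wrist"); crop(s,"pics/wrist7.png",150,60,300,200,4)
s=bot.snapshot("scene"); crop(s,"pics/scene7.png",190,110,320,240,4)
E
```

```text
clock: 11.1
ee_pos: [0.549, -0.145, 0.1439]
eef_rot: [0.661, 3.069, -0.001]
wrist_force: [-6.6, 3.3, 20.9]
grip_width: -0.0003
clock: 11.77
ee_pos: [0.5482, -0.1447, 0.1695]
eef_rot: [-0.662, -3.07, -0.0]
wrist_force: [0.6, -0.1, -0.0]
grip_width: 0.0002
```

View pics/scene7.png

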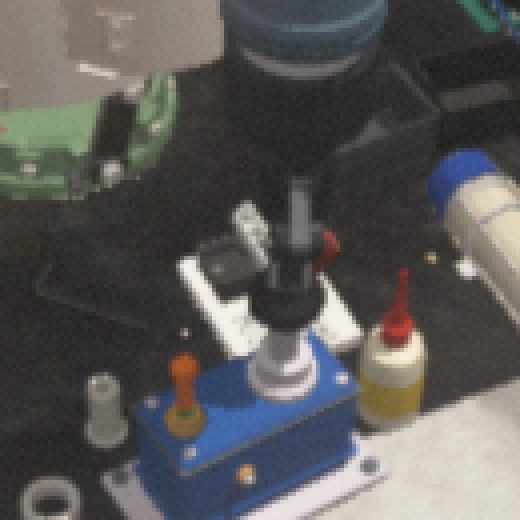

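View pics/wrist7.png

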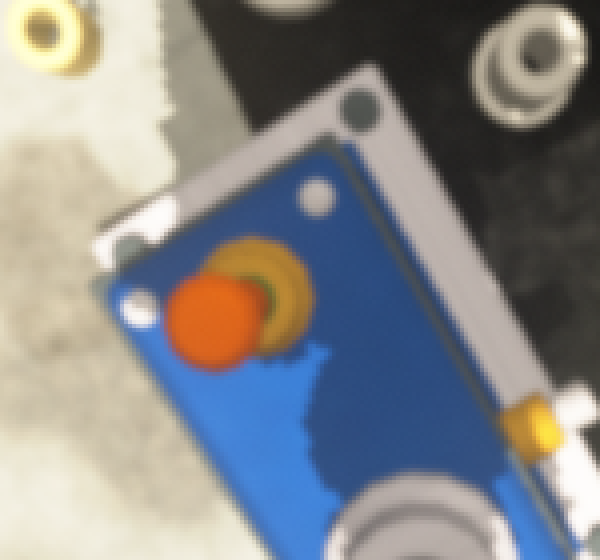

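A green sliver is starting to show at the rod foot. Extra strokes are harmless, so I'll do two more and then measure.

```bash
python3 -m creep '[[[0,0,0],[0,0,-0.005],0],[[0,0,0],[0,0,-0.006],0],[[0,0,0],[0,0,-0.006],0],[[0,0,0],[0,0,-0.006],0],[[0,0,0],[0,0,-0.004],0],[[0,0,0],[0,0,-0.002],0],[[0,0,0],[0,0,0],0],[[0,0,0],[0,0,0],0]]'
python3 -m creep '[[[0,0,0],[0,0,0.003],0],[[0,0,0],[0,0,0.006],0],[[0,0,0],[0,0,0.007],0],[[0,0,0],[0,0,0.006],0],[[0,0,0],[0,0,0.005],0],[[0,0,0],[0,0,0.002],0],[[0,0,0],[0,0,0],0],[[0,0,0],[0,0,0],0]]'
```

```text
clock: 12.53
ee_pos: [0.5491, -0.1451, 0.1439]
eef_rot: [0.661, 3.069, -0.001]
wrist_force: [-5.9, 1.7, 21.2]
grip_width: -0.0002
clock: 13.2
ee_pos: [0.5483, -0.1447, 0.1696]
eef_rot: [-0.662, -3.07, -0.0]
wrist_force: [0.9, -0.3, -0.7]
grip_width: -0.0001
```

```bash
python3 -m creep '[[[0,0,0],[0,0,-0.005],0],[[0,0,0],[0,0,-0.006],0],[[0,0,0],[0,0,-0.006],0],[[0,0,0],[0,0,-0.006],0],[[0,0,0],[0,0,-0.004],0],[[0,0,0],[0,0,-0.002],0],[[0,0,0],[0,0,0],0],[[0,0,0],[0,0,0],0]]'
python3 -m creep '[[[0,0,0],[0,0,0.003],0],[[0,0,0],[0,0,0.006],0],[[0,0,0],[0,0,0.007],0],[[0,0,0],[0,0,0.006],0],[[0,0,0],[0,0,0.006],0],[[0,0,0],[0,0,0.006],0],[[0,0,0],[0,0,0.010],0],[[0,0,0],[0,0,0.006],0]]'
python3 - <<'E'
from h import *
s=bot.snapshot("wrist"); crop(s,"pics/wrist8.png",150,60,300,200,4)
s=bot.snapshot("scene"); crop(s,"pics/scene8.png",190,110,320,240,4)
E
```

```text
clock: 13.87
ee_pos: [0.549, -0.145, 0.1439]
eef_rot: [0.661, 3.069, -0.001]
wrist_force: [-6.6, 2.8, 21.8]
grip_width: -0.0001
clock: 14.53
ee_pos: [0.5487, -0.1449, 0.1919]
eef_rot: [-0.662, -3.071, -0.0]
wrist_force: [0.9, 0.4, 0.0]
grip_width: -0.0003
```

View pics/scene8.png

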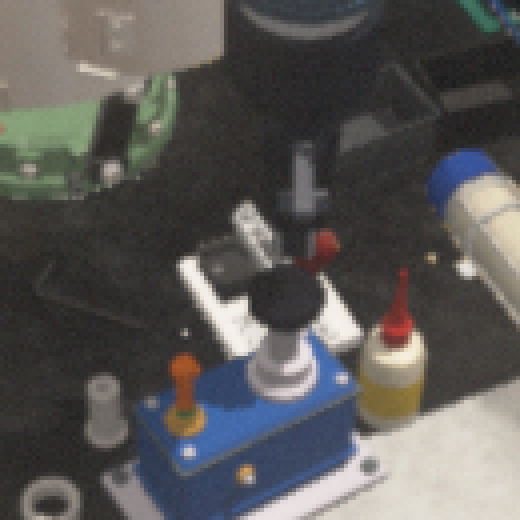

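View pics/wrist8.png

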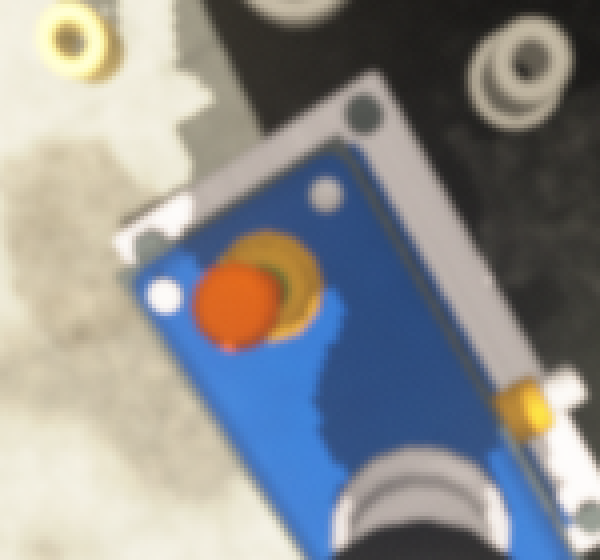

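The cap is unchanged by the last two strokes, so it is at its stop, and the green band is visible. I'll lift clear and measure the cap height.

```bash
python3 -m creep '[[[0,0,0],[0,0,0.008],0],[[0,0,0],[0,0,0.012],0],[[0,0,0],[0,0,0.012],0],[[0,0,0],[0,0,0.012],0],[[0,0,0],[0,0,0.008],0],[[0,0,0],[0,0,0.004],0],[[0,0,0],[0,0,0],0],[[0,0,0],[0,0,0],0]]'
python3 - <<'E'
from h import *
s=bot.snapshot("scene");w=bot.snapshot("wrist");t=bot.snapshot("top")
crop(w,"pics/wrist9.png",150,60,320,260,3);crop(s,"pics/scene9.png",190,150,320,260,5)
for z in(.036,.030,.024):
    p=(.481,-.150,.105+z); print(z,"pred scene",np.round(proj(s,p),1),"wrist",np.round(proj(w,p),1))
print("head pred wrist",proj(w,(.5475,-.1445,.164)))
c=[]
for x,b in((s,(230,190,245,212)),(w,(180,90,260,180))):
    h=cv2.cvtColor(x["pixels"],cv2.COLOR_RGB2HSV); m=np.zeros(h.shape[:2],np.uint8);u0,v0,u1,v1=b
    m[v0:v1,u0:u1]=cv2.inRange(h,(4,190,110),(13,255,255))[v0:v1,u0:u1]
    k,_,st,ce=cv2.connectedComponentsWithStats(m)
    i=1+np.argmax(st[1:,4]); print(st[i],ce[i])
    hg=np.zeros_like(m);hg[v0:v1,u0:u1]=cv2.inRange(h,(35,70,40),(85,255,255))[v0:v1,u0:u1];print("green px",(hg>0).sum())
E
```

```text
clock: 15.3
ee_pos: [0.5485, -0.1448, 0.247]
eef_rot: [-0.662, -3.071, -0.0]
wrist_force: [0.5, 0.7, -0.3]
grip_width: -0.0001
0.036 pred scene [235.1 199.8] wrist [216.8 130.9]
0.03 pred scene [235.1 201.5] wrist [217.6 130.3]
0.024 pred scene [235.2 203.3] wrist [218.5 129.8]
head pred wrist (np.float64(253.15208360580047), np.float64(201.17671018068467))
[234 199   5   6  17] [236.41176471 201.17647059]
green px 0
[211 123  15  12 133] [218.86466165 128.57894737]
green px 0
```

View pics/wrist9.png

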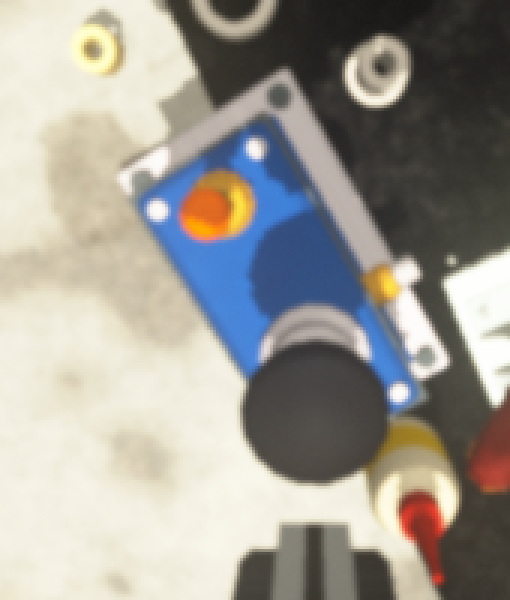

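View pics/scene9.png

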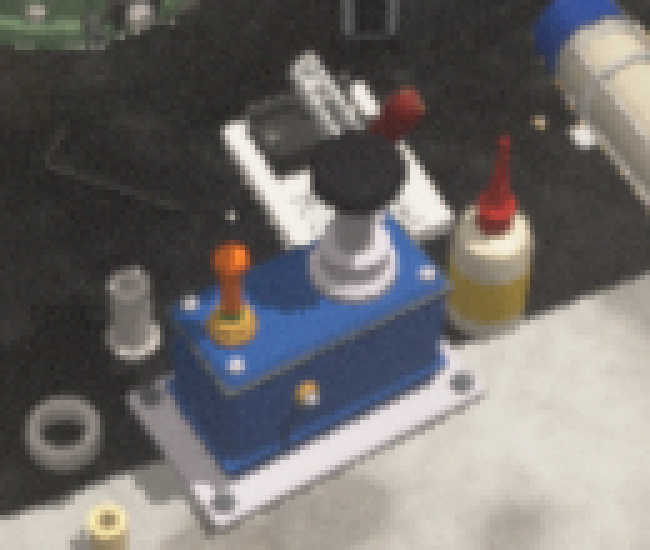

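```bash
python3 - <<'E'
import cv2,numpy as np
for n in (2,4,5,6,7,8):
    h=cv2.cvtColor(cv2.imread(f"pics/scene{n}.png"),cv2.COLOR_BGR2HSV)[2::4,2::4]
    m=cv2.inRange(h,(4,170,110),(14,255,255))[55:85,38:55]
    r=np.where(m.sum(1)>2*255)[0]; print(n,r.min()+165)
from h import *
s=bot.snapshot("scene")
print(s["pixels"][196:218,234:239].tolist()[-10:])
for z in(.164,.154):print(z,"head",plane(s,262,184.2,z))
E
```

```text
Traceback (most recent call last):
ValueError: zero-size array to reduction operation minimum which has no identity
```

```bash
python3 - <<'E'
import cv2,numpy as np
for n in (2,4,5,6,7,8):
    h=cv2.cvtColor(cv2.imread(f"pics/scene{n}.png"),cv2.COLOR_BGR2HSV)[2::4,2::4]
    v=h[84:112,45:48,1].astype(float).mean(1)   # saturation down the pin column
    i=np.argmax(v>120); print(n,"cap top row",round(110+84+i-(v[i]-120)/(v[i]-v[i-1]),2))
from h import *
s=bot.snapshot("scene"); print(s["pixels"][204:218,236].tolist())
E
```

```text
2 cap top row 205.7
4 cap top row 203.82
5 cap top row 203.8
6 cap top row 200.58
7 cap top row 197.92
8 cap top row 197.98
[[174, 89, 45], [136, 74, 45], [130, 70, 41], [131, 71, 37], [132, 72, 38], [134, 74, 43], [131, 70, 40], [131, 70, 42], [117, 78, 44], [81, 86, 54], [146, 125, 67], [210, 162, 83], [175, 133, 71], [173, 134, 71]]
```

The cap top row is 197.92 after stroke 5 and 197.98 after stroke 7, so the pin is at its stop. A green pixel band shows at the rod foot (rows 212–213). The head is up, the hand is about 80 mm above it, and the force is zero.

```bash
python3 -c "
from cell import bot
print(bot.observe()['clock']);print(bot.job_done())"
```

```text
15.5
the job is handed in; nothing more can be done
None
```

I pressed the plunger with the shut fingertips through seven full strokes. Each went to the hard stop (tip z about 0.144 m, 15–22 N). Each time I lifted the fingertips to about 0.170 m, clear of the 0.164 m head, so the plunger could return. I then drew the hand up to z = 0.247 m and handed the job in at 15.5 s.

**What the last checks showed**
- **Pin:** It rose in steps and then stopped. The top of the cap in the scene picture went from row 205.7 to 197.9 by stroke 5, and strokes 6 and 7 moved it no further.
- **Green band:** A narrow band shows at the foot of the rod, about 2 pixel rows in the last pictures.
- **Plunger and bystanders:** The head is back up where it started. The force is about zero, and the loose parts I could see around the pump look unmoved. I did not check the plug gauge again.

**What did not agree**
- My automatic green-pixel mask counted 0 at its thresholds, because the band is dull. I confirmed the band by eye and from raw pixel values instead.
- The cap height from pixels is only good to a few mm. "Fully out" therefore rests on the pin no longer moving and the band showing.

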